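# Load a blank under the engraver's sprung clamp

## Robot

A 6-joint arm with a two-finger parallel gripper is mounted at the origin on the work surface. World frame = base frame: x ahead of the robot, y to its left, z up, the work surface at z = 0. Lengths are in m, angles in rad, forces in N, time in s.
With the tool pointing down it reaches from about 0.35 to 0.975 m from the base axis. Payload 7.1 kg.
Tool frame: the origin (TCP) lies midway between the tips of the shut fingers; the grasp point (between the pads) lies 19 mm behind it; z points along the fingers, x is the direction in which the jaws open and shut, and the axes are right-handed (so a half turn about z gives the same grasp; the last joint's range is limited). The gripper opens to 88 mm and grips with 3 to 60 N. Pads are 20 mm wide; open, the fingers measure 115 mm over their backs; the gripper's body (75 mm by 178 mm) begins 61 mm behind the grasp point.
Start: joints at [1.102, 0.423, 1.63, -0, 1.089, -0.019], TCP at [0.272, 0.563, 0.223] pointing down, gripper open.
Joint ranges: [-3, 3], [-0.9, 2.11], [0.09, 2.58], [-1.31, 4.45], [0.11, 2.69], [-2.54, 2.54]. Speed limits (rad/s): [2.39, 2.39, 3.01, 3.14, 3.14, 3.14].

## Interface

Orientations are given as a unit quaternion [w, x, y, z].
In Python, from station import move_pose, movel, movej, command_gripper, wait, inverse_kinematics, read_camera, camera_info, MotionError, job_done, get_time, get_joint_pos, get_qvel, get_effort, get_tcp_pos, get_ee_rot, get_ft_force, get_ft_torque, get_grip_width gives the robot as it stands. Calls block until the motion is done:
- move_pose(position, orientation): joint-space move of the TCP to a pose.
- movel(position, frame=None, v=0.15, until_force=None): straight line of the TCP; frame=None keeps the orientation; v is the mean speed in m/s. With until_force (N) it stops when the force on the tool has changed by that much, and returns True; else False.
- movej(angles): joint-space move.
- command_gripper(opening): opening from 0.0 (shut) to 1.0 (fully open); the grip force is fixed at half the most; returns when the fingers have stopped.
- wait(seconds).
- inverse_kinematics(position, orientation): joint angles nearest the present ones, or None.
- read_camera(name): name is "scene" or "side" or "wrist"; returns the picture (480x640x3 uint8, red, green, blue); there is no depth.
- camera_info(name): a dict with "intrinsics" (3x3 intrinsics, pixels), "dist" ([k1, k2, p1, p2, k3] as OpenCV has them; the pictures are not rectified), "T" (4x4, takes a point from camera to world coordinates); the wrist camera has in their place "tool_from_camera" (4x4, takes a point from camera to tool coordinates, whose origin is the TCP and whose axes are the tool frame's). Camera axes: x right, y up, looking along -z (the intrinsics and any distortion apply to the point x, -y, -z); pixel columns grow to the right and rows downward; lengths in m; the calibration is good to about 2 mm. A picture is of the moment at which its call begins: read the wrist's pose just before it. camera_info takes no time and is no camera call.
A pose or a line that the arm cannot do raises MotionError and nothing moves.
- job_done(): hands the job in, once; it reports no verdict.
Readings, each from a call of its own:
- get_time(): time.
- get_joint_pos(): joint angles.
- get_qvel(): joint speeds.
- get_effort(): joint torques, N m.
- get_tcp_pos(): TCP position.
- get_ee_rot(): TCP orientation.
- get_ft_force(): force on the tool from outside, world axes, zero at the start.
- get_ft_torque(): the same for the moment, N m.
- get_grip_width(): opening from 0.0 (shut) to 1.0 (fully open).
Only numpy, scipy, OpenCV 4.12 (cv2) and the standard library are available. Lean on these libraries where they do the work, as an engineer would, in place of code of your own. Each camera call takes 0.05 s, during which the arm holds its last target.

## Task

Load the blue blank into the plate engraver: push the orange wedge tip first under the free end of the sprung clamp bar, in the wedge's lane beside the channel, until the bar rides up on its flat top and stays open, and with the bar propped like that slide the blank under it between the guides, fully home against the back stop. Then draw the wedge out so that the bar comes down on the blank, set the wedge back in its blue tray, standing on its base, and slide the clear guard fully shut. Leave the other things on the bench where they are.

Things in the scene. Friction and masses are not known exactly. Their poses are not given: they have to be found in the camera images.
- engraver: flatbed plate engraver, fixed on the bench. Origin at bench level under the centre line of the loading channel; x along the channel away from the operator (the loading direction), y to the left, z up. Base x from -170 to 150 mm, y from -130 to 370 mm; flat bed top at z = 30 mm. Its grey gantry is parked on the left: y from 195 to 315 mm, x from -120 to 130 mm, up to z = 165 mm
- channel (a point): middle of the back stop's foot, on the bed, where the middle of the blank's leading edge belongs; axes as the engraver's; engraver x = 30 mm, y = 0. The stop is 12 mm high. The channel leads to it along +x between two brass guides, 4 mm high, inner faces at y = +-24 mm, over the last 42 mm before the stop, their mouths flared over 20 mm more
- wedge_lane (a point): point on the flat bed (z = 30 mm) straight below the clamp bar's free end, 80 mm right of the channel's centre line: engraver x = -15 mm, y = -80 mm; axes as the engraver's. The wedge goes in along +x through here; the bed is bare for 100 mm before and behind this point
- bar_end (a point): point on the axis of the clamp bar above the wedge lane. The bar is a round steel rod, 10 mm across, along the engraver's y from y = -115 to 45 mm at x = -15 mm, carried by a red arm (24 mm wide, at y = 0) hinged 110 mm behind it, pin 26 mm above the bed. Down, its underside is 5 mm above the bed
- clamp_arm (a joint): angle of the clamp arm, rad: 0 when down and empty; about 0.027 on the 8 mm thick blank; about 0.155 when the bar rests on the wedge's 22 mm high flat top. A spring pushes the bar down with about 5 N when down, 7 N when propped (pushing the wedge in takes 8 to 17 N); it rises freely to 0.6 and falls shut when let go
- guard (a joint): position of the clear sliding guard, m: 0 shut (in front of the channel), growing as it slides open to the engraver's +y; starts open at 0.20 to 0.265. Stiff (1.5 N), stays where it is left. Runs in the track along the bed's front edge (engraver x = -160 mm); panel 200 mm wide, 5 mm thick, top at z = 129 mm
- guard_handle (a point): centre of the guard's yellow grip, on top of the middle of its panel: 16 mm (x) x 50 mm (y) x 36 mm high, top at z = 164 mm; axes as the engraver's, the guard slides along y
- wedge: orange plastic wedge, 105 mm long, 22 mm wide, 90 g. Origin under its middle, x towards its thin tip, z up. Tip at x = 52 mm, 3 mm high; the ramp climbs to 22 mm height at x = 7 mm; flat top, 22 mm high, from x = 7 to -28 mm; then an upright grip block, 24 mm (x) x 22 mm (y), centred at x = -40 mm, from 22 mm up to 65 mm height. It stands in the tray with its tip away from the robot
- tray: shallow blue tray, fixed, 160 x 130 mm, walls 16 mm high and 4 mm thick, floor 4 mm thick; origin under its middle, x along its long side. The wedge belongs in it
- plate: blue blank, a flat metal plate 100 x 44 x 8 mm, 80 g; origin under its middle, x along its length. Lies flat on a cork mat, 4 mm thick
- mat: fixed cork mat, 140 x 100 x 4 mm, under the blank; origin under its middle
- mug: white mug with a handle, 82 mm across, 95 mm high; a bystander
- tape_roll: brown tape roll, lying flat, 100 mm across, 48 mm high; a bystander
- blank_stack: stack of four bare grey metal blanks, 100 x 44 x 32 mm (spares, not for this job); a bystander
- screwdriver: screwdriver lying on the bench, its shank to its +x; a bystander
Things that resemble listed ones, but are neither listed nor needed, are in the scene too. Several things look just like the wedge: the one meant starts farthest to the robot's right.

How it is judged:
By the outcome, as a careful person would: the job done as asked, in the order asked, and still so for the second after the job is handed in, with the robot touching nothing.
It also fails if it takes over 72 s, if anything falls off the work surface, if the arm or the gripper's body presses on something with over 40 N, if the wrist force passes 120 N, or if a joint passes its speed limit or range.

## Working session

There is one attempt and no reset: what is moved stays moved. The work goes in short steps, each a Python script; the robot and the scene stay as the last script left them, time stands still between calls to the robot, and variables do not carry over. Pictures are saved under pics/ and viewed, and the job is handed in when it is done.

```bash
ls; mkdir -p pics
python3 - <<'E'
from station import *
import cv2,numpy as np
print(get_time(),get_tcp_pos(),get_ee_rot(),get_grip_width())
for n in ["scene","side","wrist"]:
    im=read_camera(n); cv2.imwrite(f"pics/{n}0.png",im[:,:,::-1]); 
    i=camera_info(n); print(n,{k:np.round(v,4).tolist() for k,v in i.items()})
E
```

```text
pics
0.0 [0.27148224 0.56233717 0.22188117] [ 4.17843271e-04  8.46990549e-01  5.31607374e-01 -6.59845362e-04] 1.0013049347072855
scene {'intrinsics': [[467.151, 0.0, 318.6856], [0.0, 467.151, 229.745], [0.0, 0.0, 1.0]], 'dist': [-0.0201, 0.0, 0.0, 0.0, 0.0], 'T': [[-0.6754, -0.455, 0.5803, 1.4087], [0.7374, -0.4253, 0.5248, 0.7173], [0.008, 0.7824, 0.6227, 0.968], [0.0, 0.0, 0.0, 1.0]]}
side {'intrinsics': [[540.4027, 0.0, 321.4148], [0.0, 540.4027, 241.1244], [0.0, 0.0, 1.0]], 'dist': [-0.0379, 0.0, 0.0, 0.0, 0.0], 'T': [[0.7561, 0.5138, -0.4055, 0.008], [-0.6545, 0.5873, -0.4762, -0.6831], [-0.0065, 0.6254, 0.7803, 1.2035], [0.0, 0.0, 0.0, 1.0]]}
wrist {'intrinsics': [[431.3769, 0.0, 321.1199], [0.0, 431.3769, 241.4482], [0.0, 0.0, 1.0]], 'dist': [0.0089, 0.0, 0.0, 0.0, 0.0], 'tool_from_camera': [[1.0, -0.0003, -0.0001, -0.0005], [-0.0003, -0.9668, -0.2557, -0.0696], [-0.0001, 0.2557, -0.9668, -0.1623], [0.0, 0.0, 0.0, 1.0]]}
```

View pics/scene0.png

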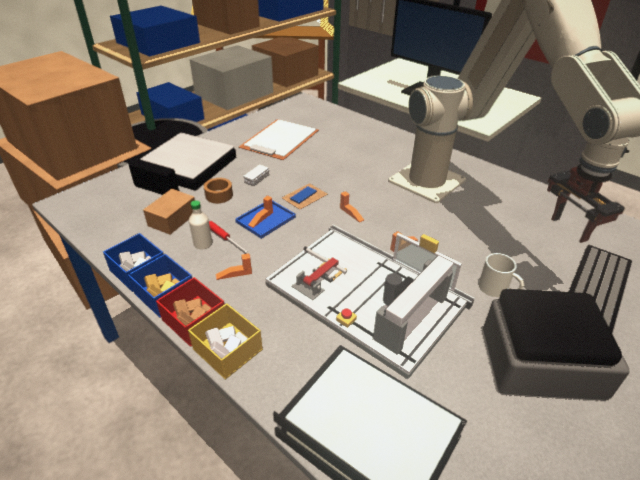

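View pics/side0.png

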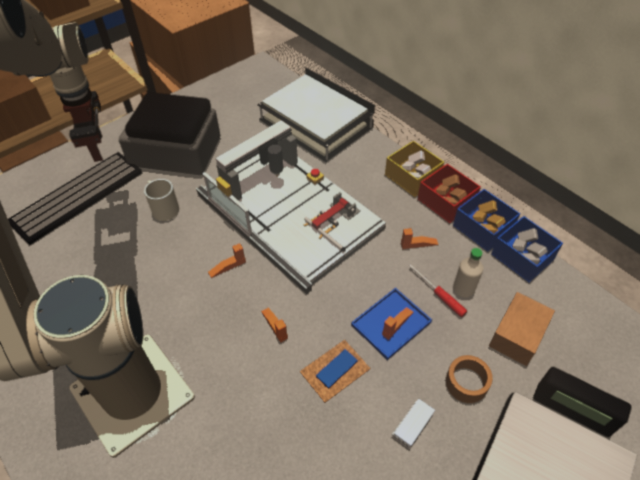

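View pics/wrist0.png

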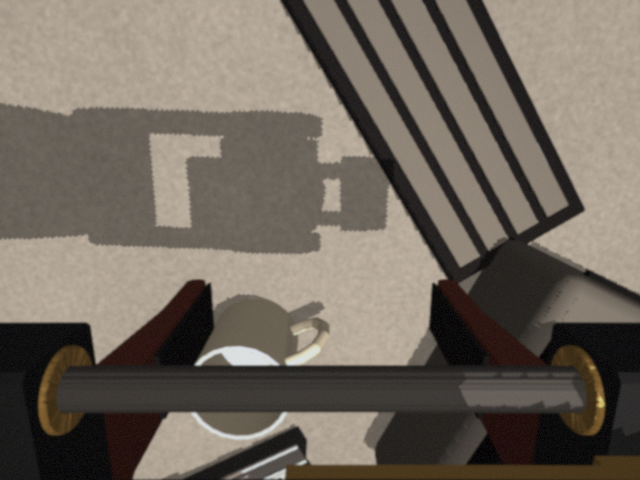

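```bash
cat > h.py <<'E'
from station import *
import cv2,numpy as np
def rays(n,uv,wp=None):
    i=camera_info(n); uv=np.atleast_2d(np.array(uv,float))
    p=cv2.undistortPoints(uv.reshape(-1,1,2),np.array(i["intrinsics"]),np.array(i["dist"])).reshape(-1,2)
    d=np.c_[p[:,0],-p[:,1],-np.ones(len(p))]
    T=np.array(i["T"]) if "T" in i else wp@np.array(i["tool_from_camera"])
    return T[:3,3],d@T[:3,:3].T
def onplane(n,uv,z,wp=None):
    o,d=rays(n,uv,wp); return (o+d*((z-o[2])/d[:,2])[:,None])
def proj(n,P,wp=None):
    i=camera_info(n); T=np.array(i["T"]) if "T" in i else wp@np.array(i["tool_from_camera"])
    P=np.atleast_2d(P); c=(P-T[:3,3])@T[:3,:3]; c=c*[1,-1,-1]
    return cv2.projectPoints(c.reshape(-1,1,3),np.zeros(3),np.zeros(3),np.array(i["intrinsics"]),np.array(i["dist"]))[0].reshape(-1,2)
def tri(uva,uvb,na="scene",nb="side"):
    oa,da=rays(na,uva); ob,db=rays(nb,uvb); da=da[0];db=db[0]
    s=np.linalg.lstsq(np.c_[da,-db],ob-oa,rcond=None)[0]
    a=oa+da*s[0]; b=ob+db*s[1]; return (a+b)/2,np.linalg.norm(a-b)
def q2R(q):
    from scipy.spatial.transform import Rotation as R
    return R.from_quat([q[1],q[2],q[3],q[0]]).as_matrix()
def wpose():
    T=np.eye(4);T[:3,:3]=q2R(get_ee_rot());T[:3,3]=get_tcp_pos();return T
def down(yaw):
    # tool z down, tool x (jaw axis) at world angle yaw
    return [0.0,np.cos(yaw/2),np.sin(yaw/2),0.0]
def snap(n,name):
    wp=wpose() if n=="wrist" else None
    im=read_camera(n); cv2.imwrite(f"pics/{name}.png",im[:,:,::-1]); return im,wp
E
python3 - <<'E'
from h import *
for n in ["side","scene"]:
    im=cv2.imread(f"pics/{n}0.png"); hsv=cv2.cvtColor(im,cv2.COLOR_BGR2HSV)
    for nm,lo,hi in [("orange",(5,170,120),(16,255,255)),("blue",(105,140,60),(125,255,255)),("yellow",(20,150,100),(32,255,255)),("red",(0,150,80),(4,255,255))]:
        m=cv2.inRange(hsv,lo,hi); k,l,s,c=cv2.connectedComponentsWithStats(m)
        for j in range(1,k):
            if s[j,4]>40: print(n,nm,s[j].tolist(),c[j].round(1),onplane(n,c[j],0.015)[0].round(3))
c=[(200,190),(305,287),(384,222)]
print(onplane("side",c,0.03).round(3))
im=cv2.imread("pics/side0.png"); cv2.imwrite("pics/c1.png",cv2.resize(im[110:310,180:440],None,fx=3,fy=3,interpolation=cv2.INTER_CUBIC))
cv2.imwrite("pics/c2.png",cv2.resize(im[210:430,240:460],None,fx=2.7,fy=2.7,interpolation=cv2.INTER_CUBIC))
im=cv2.imread("pics/scene0.png"); cv2.imwrite("pics/c3.png",cv2.resize(im[170:380,210:480],None,fx=2.8,fy=2.8,interpolation=cv2.INTER_CUBIC))
E
```

```text
side orange [411, 237, 26, 7, 132] [422.9 240.4] [ 0.843 -0.144  0.015]
side orange [209, 257, 28, 19, 177] [222.5 265.8] [0.366 0.155 0.015]
side orange [263, 309, 22, 22, 212] [273.2 320.2] [ 0.366 -0.071  0.015]
side orange [386, 309, 25, 19, 173] [398.2 318.6] [ 0.607 -0.275  0.015]
side blue [459, 208, 15, 11, 44] [467.1 213.3] [ 1.017 -0.161  0.015]
side blue [499, 214, 20, 18, 67] [508.2 222.1] [ 1.08  -0.262  0.015]
side blue [497, 221, 22, 28, 153] [508.3 235.4] [ 1.04  -0.293  0.015]
side blue [536, 243, 26, 24, 97] [547.7 255.1] [ 1.065 -0.408  0.015]
side blue [353, 292, 77, 66, 2054] [389.5 324. ] [ 0.58  -0.272  0.015]
side blue [317, 351, 39, 36, 599] [336.4 368.3] [ 0.399 -0.274  0.015]
side yellow [416, 145, 27, 36, 84] [431.2 163.8] [1.096 0.051 0.015]
side yellow [388, 157, 16, 14, 46] [395.  162.7] [1.012 0.13  0.015]
side yellow [308, 174, 15, 7, 51] [314.8 177. ] [0.778 0.249 0.015]
side yellow [217, 177, 13, 12, 72] [222.9 182.5] [0.548 0.419 0.015]
side red [421, 164, 59, 44, 343] [448.3 186.9] [ 1.058 -0.053  0.015]
side red [313, 199, 34, 27, 227] [329.6 212
[... 610 characters left out ...]
 [292, 188, 23, 14, 139] [303.  194.3] [ 0.407 -0.267  0.015]
scene blue [236, 203, 58, 33, 723] [265.2 219.3] [ 0.602 -0.255  0.015]
scene blue [104, 234, 87, 82, 2303] [143.6 267.5] [ 1.008 -0.344  0.015]
scene blue [67, 247, 48, 93, 778] [ 94.  295.9] [ 1.165 -0.343  0.015]
scene yellow [188, 305, 61, 56, 294] [211.3 332.9] [ 1.022 -0.     0.015]
scene red [209, 221, 20, 19, 147] [217.8 229.9] [ 0.746 -0.326  0.015]
scene red [305, 259, 32, 24, 200] [320.4 270.5] [0.659 0.048 0.015]
scene red [157, 278, 67, 68, 1519] [186.7 304.9] [ 1.008 -0.127  0.015]
scene red [342, 309, 9, 8, 56] [346.2 312.7] [0.734 0.209 0.015]
[[ 0.471  0.425  0.03 ]
 [ 0.485 -0.055  0.03 ]
 [ 0.799 -0.032  0.03 ]]
```

View pics/c1.png

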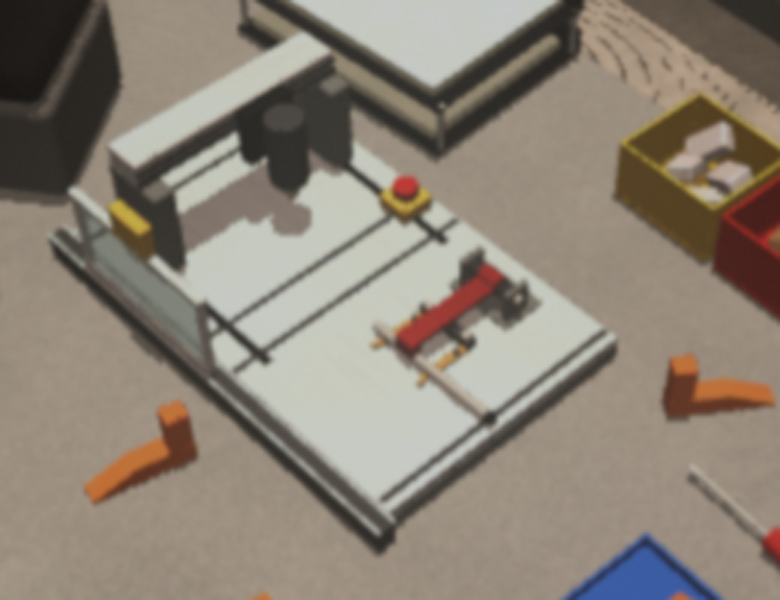

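View pics/c2.png

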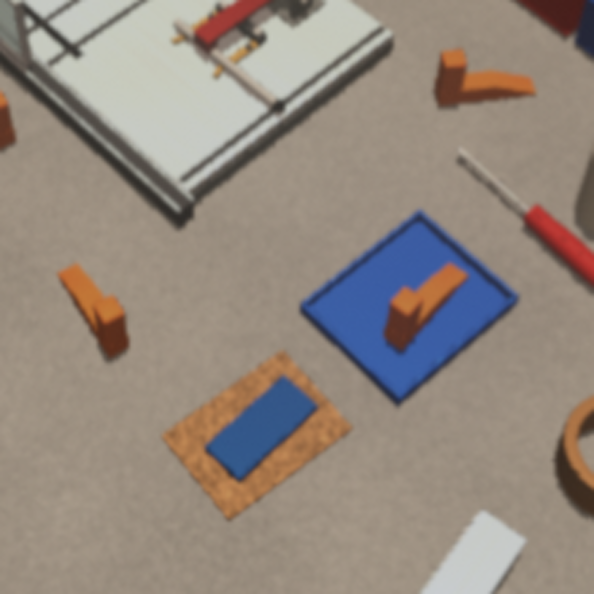

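View pics/c3.png

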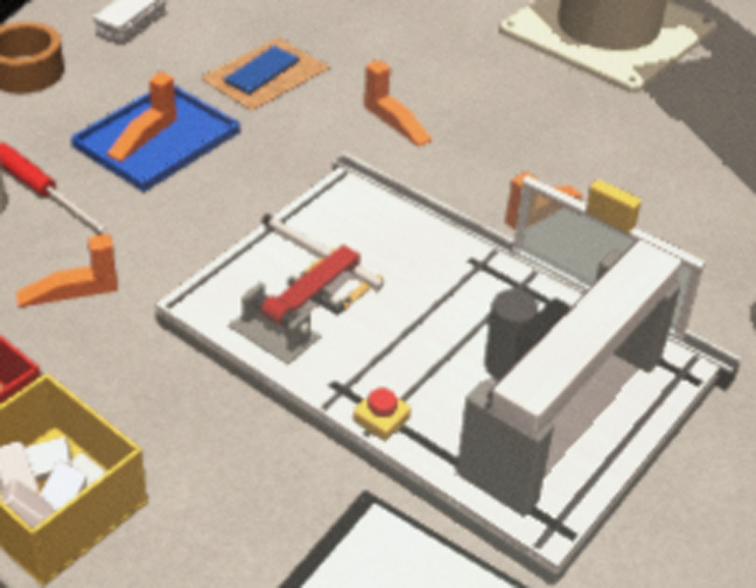

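Four orange, wedge-like things (side-view pixels): A (222,266) at y≈0.155, B (273,320) at y≈-0.07, C (398,319) at y≈-0.275, D (423,240) at y≈-0.144. C is the farthest to the robot's right and stands in the blue tray, so C is the one meant. The enlarged crop shows it at (425,300), tip away from the robot. Next I'll take a wrist look from above.

Run:
```python
from h import *
move_pose([0.45,-0.1,0.35],down(np.pi/2))
print(get_time(),get_joint_pos(),get_ft_force())
im,wp=snap("wrist","w1"); np.save("w1.npy",wp)
```

```text
2.625 [-2.43552427e-01  3.51519698e-02  1.83182516e+00  1.39323140e-04
  1.27486809e+00 -1.81498539e+00] [-0.00527753 -0.13682834  0.17728099]
```

View pics/w1.png

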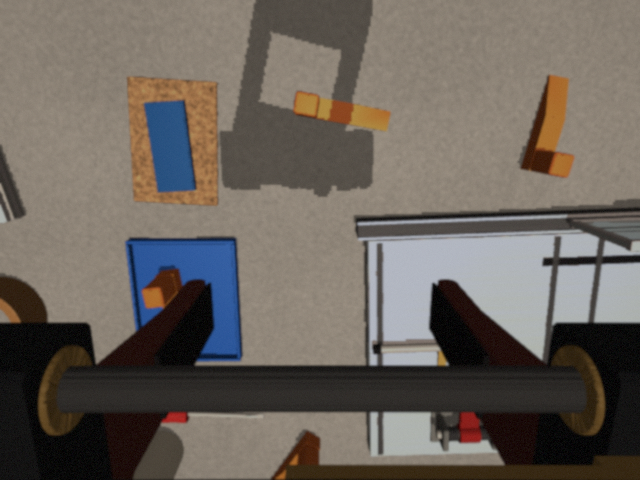

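```bash
cat >> h.py <<'E'
def comps(im_bgr,lo,hi,amin=60,op=0):
    m=cv2.inRange(cv2.cvtColor(im_bgr,cv2.COLOR_BGR2HSV),lo,hi)
    cs=cv2.findContours(m,cv2.RETR_EXTERNAL,cv2.CHAIN_APPROX_NONE)[0]
    return [c.reshape(-1,2).astype(float) for c in cs if cv2.contourArea(c)>amin]
def rect(P):
    (c,(w,h),a)=cv2.minAreaRect((P[:,:2]*1000).astype(np.float32)); a=np.deg2rad(a)
    if w<h: w,h,a=h,w,a+np.pi/2
    a=(a+np.pi/2)%np.pi-np.pi/2
    return np.array(c)/1000,w,h,a
E
python3 - <<'E'
from h import *
wp=np.load("w1.npy"); im=cv2.imread("pics/w1.png")
for nm,lo,hi,z in [("blue",(100,110,40),(128,255,255),.012),("orange",(5,150,80),(20,255,255),.069),("cork",(8,60,90),(22,190,255),.004)]:
    for c in comps(im,lo,hi,300):
        P=onplane("wrist",c,z,wp); print(nm,c.min(0),c.max(0),*[np.round(x,4) for x in rect(P)])
big=im[60:370,100:330]; cv2.imwrite("pics/c4.png",cv2.resize(big,None,fx=2.5,fy=1.9))
# tray corners outer top
for z in (.016,):
    print(onplane("wrist",[(127,240),(236,238),(242,358),(137,360)],z,wp).round(4))
E
```

```text
blue [126. 239.] [240. 360.] [ 0.5903 -0.2687] 161.4726 131.3235 0.0014
blue [145. 102.] [194. 190.] [ 0.4022 -0.2705] 97.2272 42.906 0.0608
orange [ 39. 365.] [ 53. 433.] [ 0.6883 -0.422 ] 91.9329 15.9967 -0.1399
orange [143. 273.] [177. 307.] [ 0.5559 -0.2737] 47.4418 28.7668 -1.0296
orange [294.  92.] [389. 129.] [ 0.3649 -0.0801] 93.3612 21.377 1.3909
orange [535.  76.] [573. 176.] [0.3818 0.1287] 99.9481 36.5365 0.2265
cork [292.  90.] [391. 131.] [ 0.3632 -0.077 ] 111.3439 27.7436 1.3741
cork [126.  76.] [218. 206.] [ 0.3982 -0.2691] 141.0521 101.2252 -0.0567
cork [535.  74.] [574. 178.] [0.3817 0.1634] 118.6724 42.8506 0.2156
[[ 0.5099 -0.3301  0.016 ]
 [ 0.5073 -0.2008  0.016 ]
 [ 0.6658 -0.2009  0.016 ]
 [ 0.6685 -0.3352  0.016 ]]
```

View pics/c4.png

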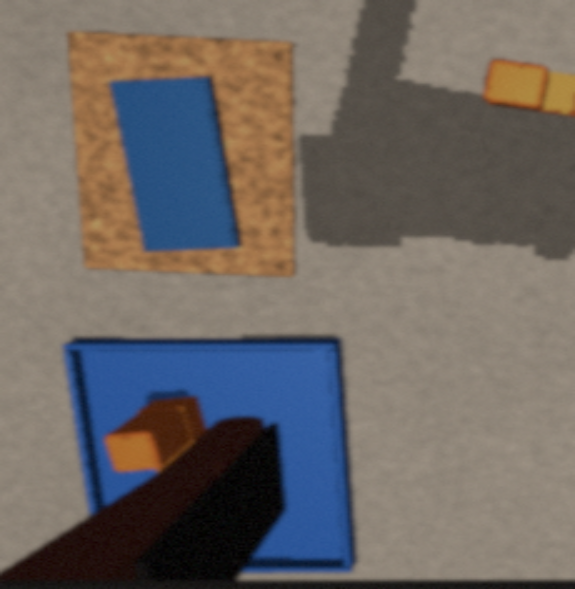

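Run:
```python
from h import *
move_pose([0.60,-0.08,0.33],down(-np.pi/2))
print(get_time(),get_joint_pos())
im,wp=snap("wrist","w2"); np.save("w2.npy",wp)
```

```text
5.4 [-1.52216511e-01  2.92170244e-01  1.56645208e+00  1.53939858e-06
  1.28296370e+00  1.41823359e+00]
```

View pics/w2.png

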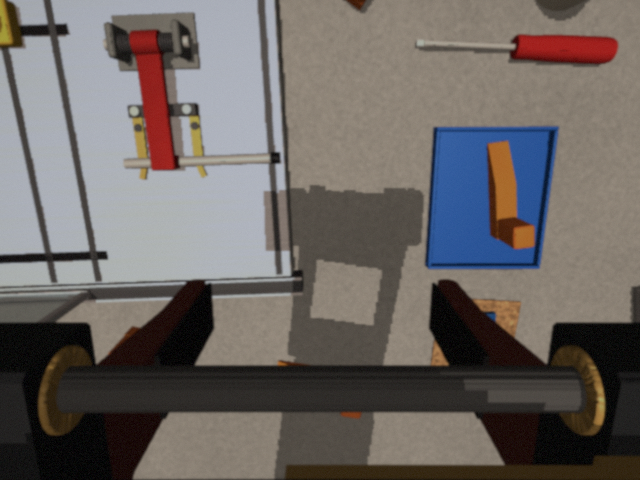

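Run:
```python
import cv2
im=cv2.imread("pics/w2.png")
cv2.imwrite("pics/c5.png",cv2.resize(im[0:190,90:300],None,fx=3.5,fy=3.15,interpolation=cv2.INTER_CUBIC))
cv2.imwrite("pics/c6.png",cv2.resize(im[110:290,410:580],None,fx=3.3,fy=3.3,interpolation=cv2.INTER_CUBIC))
```

```text
(no output)
```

View pics/c5.png

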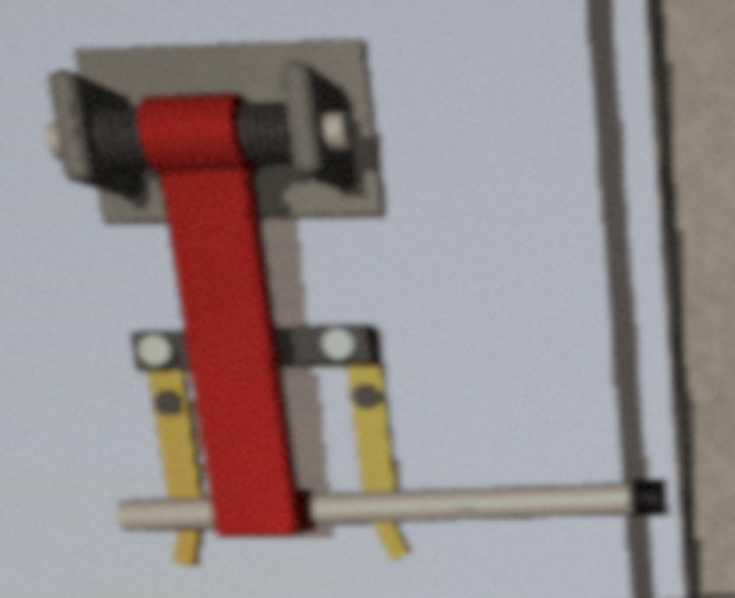

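View pics/c6.png

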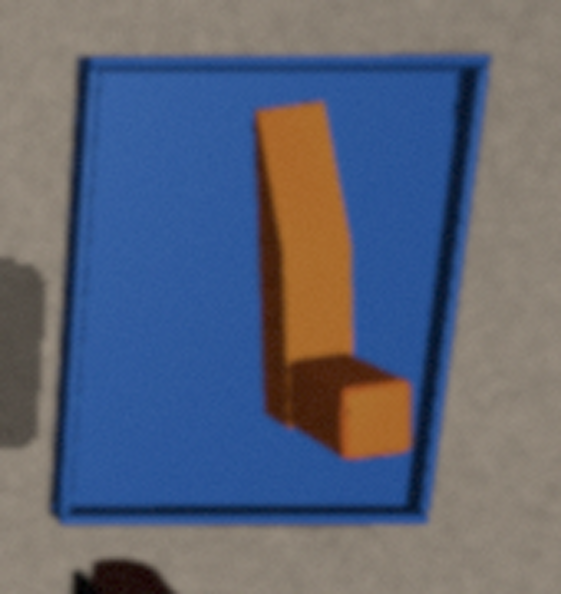

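Run:
```python
from h import *
wp=np.load("w2.npy")
c5=lambda L:[(90+x/3.5,y/3.15) for x,y in L]
c6=lambda L:[(410+x/3.3,110+y/3.3) for x,y in L]
bar=onplane("wrist",c5([(664,497),(120,514)]),.04,wp); d=bar[1]-bar[0]
print("bar",bar.round(4),np.linalg.norm(d)*1000,"yaw",np.arctan2(-d[0],d[1]))
edge=onplane("wrist",c5([(655,5),(689,590)]),.03,wp); e=edge[0]-edge[1]; print("edge",edge.round(4),"yaw",np.arctan2(e[1],e[0]))
fe=onplane("wrist",[(100,280.5),(270,278)],.03,wp); e=fe[0]-fe[1]; print("front",fe.round(4),"yaw",np.arctan2(-e[0],e[1]))
g=onplane("wrist",c5([(184,372),(197,490),(350,368),(368,490)]),.034,wp); print("guides",g.round(4), np.arctan2(*(g[0]-g[1])[[1,0]]),np.arctan2(*(g[2]-g[3])[[1,0]]))
s=onplane("wrist",c5([(137,369),(378,362)]),.042,wp); print("stop",s.round(4),np.arctan2(-(s[0]-s[1])[0],(s[0]-s[1])[1]))
w=onplane("wrist",c6([(342,387),(410,380),(411,452),(345,460)]),.069,wp); print("block",w.round(4),w.mean(0).round(4),rect(w))
t=onplane("wrist",c6([(257,112),(324,102)]),.007,wp); print("tip",t.round(4),t.mean(0).round(4))
v=t.mean(0)-w.mean(0); print(np.linalg.norm(v[:2]),np.arctan2(v[1],v[0]))
tr=onplane("wrist",c6([(84,58),(490,55),(427,521),(55,518)]),.016,wp); print("tray",tr.round(4),rect(tr))
# flat-top points
f=onplane("wrist",c6([(282,243),(350,238)]),.026,wp);print("ridge",f.round(4),f.mean(0))
# check with scene/side: bar end
```

```text
bar [[ 0.6391 -0.0377  0.04  ]
 [ 0.6334  0.1229  0.04  ]] 160.6742565428112 yaw 0.03568025167852905
edge [[ 0.7864 -0.0379  0.03  ]
 [ 0.6073 -0.0437  0.03  ]] yaw 0.03215978696860447
front [[ 0.5013  0.17    0.03  ]
 [ 0.5043 -0.0225  0.03  ]] yaw 0.015683590550271548
guides [[0.6782 0.1017 0.034 ]
 [0.6408 0.1018 0.034 ]
 [0.6796 0.0533 0.034 ]
 [0.6408 0.051  0.034 ]] -0.0037002698681317787 0.0598721741890227
stop [[0.679  0.1118 0.042 ]
 [0.6813 0.0428 0.042 ]] 0.03335585864494694
block [[ 0.5724 -0.2738  0.069 ]
 [ 0.5746 -0.2941  0.069 ]
 [ 0.5519 -0.2973  0.069 ]
 [ 0.5493 -0.2774  0.069 ]] [ 0.562  -0.2856  0.069 ] (array([ 0.56212408, -0.28554651]), 23.57811164855957, 20.443140029907227, np.float64(0.1392024814273034))
tip [[ 0.6518 -0.2632  0.007 ]
 [ 0.655  -0.285   0.007 ]] [ 0.6534 -0.2741  0.007 ]
0.09213338860489294 0.12576106998818767
tray [[ 0.6692 -0.2023  0.016 ]
 [ 0.67   -0.3329  0.016 ]
 [ 0.512  -0.3332  0.016 ]
 [ 0.513  -0.2028  0.016 ]] (array([ 0.59085406, -0.26775854]), 157.93563842773438, 130.5745086669922, np.float64(0.0023983476905222734))
ridge [[ 0.6108 -0.2684  0.026 ]
 [ 0.6124 -0.2903  0.026 ]] [ 0.61157172 -0.27933003  0.026     ]
```

```bash
cat >> h.py <<'E'
EY=0.034; EO=np.array([0.650,0.0776])
def e2w(x,y,z=0): 
    c,s=np.cos(EY),np.sin(EY); return [EO[0]+(c*x-s*y)/1000,EO[1]+(s*x+c*y)/1000,z/1000]
def w2e(p):
    c,s=np.cos(EY),np.sin(EY); d=(np.array(p[:2])-EO)*1000; return np.array([c*d[0]+s*d[1],-s*d[0]+c*d[1],p[2]*1000])
QE=down(-np.pi/2+EY)
E
python3 - <<'E'
from h import *
qw=down(-np.pi/2+0.128)
move_pose([0.562,-0.2856,0.11],qw)
command_gripper(0.6)
im,wp=snap("wrist","w3"); np.save("w3.npy",wp)
movel([0.562,-0.2856,0.036],v=0.1)
command_gripper(0.0)
print(get_time(),get_grip_width()*88,get_tcp_pos(),get_ft_force())
im,wp=snap("wrist","w4"); np.save("w4.npy",wp)
E
```

```text
8.85 22.143307132396565 [ 0.56211707 -0.28564782  0.03624584] [ 0.83318105 -0.30461948  2.55931841]
```

View pics/w4.png

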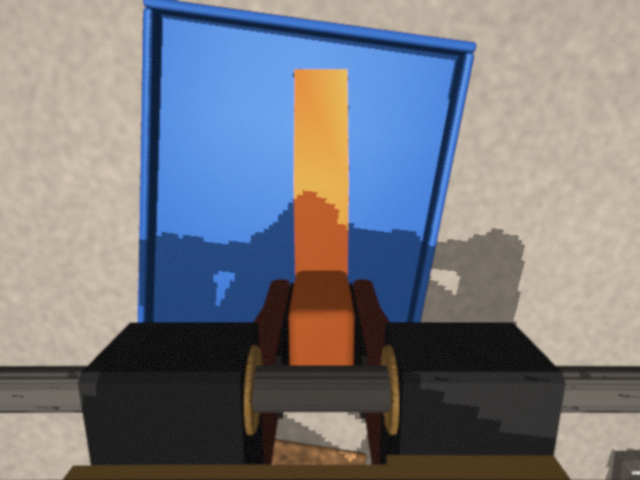

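Wedge C is gripped at 22 mm with its ramp running straight up the picture, tip at (321,69). I'll carry it to the start of the lane.

Run:
```python
from h import *
wp=np.load("w4.npy"); t=onplane("wrist",[(294,70),(349,70)],.007,wp).mean(0); L=np.linalg.inv(wp)@np.r_[t,1]; print("tip in tool",L.round(4))
p=get_tcp_pos()
movel([p[0],p[1],0.14],v=0.2)
move_pose(e2w(-88-40,-80,120),QE)
movel(e2w(-88-40,-80,72),v=0.15)
hit=movel(e2w(-88-40,-80,50),v=0.03,until_force=3)
print(hit,get_time(),w2e(get_tcp_pos()),get_ft_force(),get_grip_width()*88)
im,wp=snap("wrist","w5"); np.save("w5.npy",wp)
snap("side","s1")
im=cv2.imread("pics/s1.png"); cv2.imwrite("pics/c7.png",cv2.resize(im[150:310,200:400],None,fx=4,fy=3.7))
```

```text
tip in tool [ 5.00e-04 -9.23e-02  2.93e-02  1.00e+00]
True 11.5833 [-127.45962151  -79.98769357   61.64337819] [0.87319223 0.46453446 1.0518706 ] 21.703092797220677
```

View pics/w5.png

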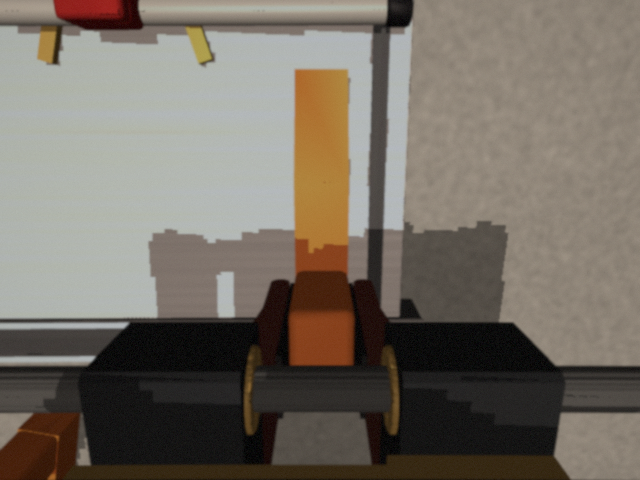

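View pics/c7.png

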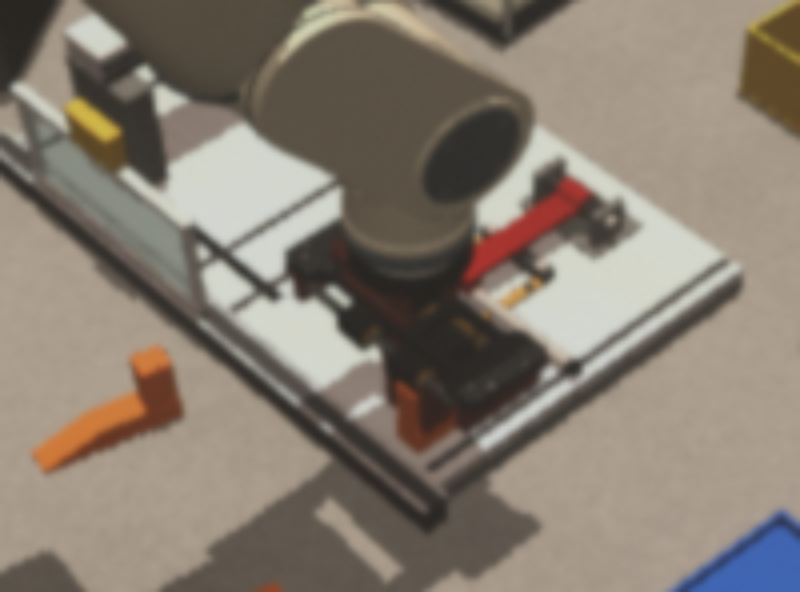

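Run:
```python
from h import *
wp=np.load("w5.npy")
print("bar end",w2e(onplane("wrist",[(412,13)],.04,wp)[0]))
for u in [(60,28),(40,61),(56,64),(204,65),(212,61),(188,30)]: print("guide",u,w2e(onplane("wrist",[u],.034,wp)[0]))
print("tip",w2e(onplane("wrist",[(321,70)],.033,wp)[0]))
print("edge",[w2e(x).round(1) for x in onplane("wrist",[(412,45),(401,315)],.03,wp)])
p=w2e(get_tcp_pos())
f0=get_ft_force()
for x in (-100,-80,-60,-46):
    h=movel(e2w(x,-80,p[2]-0.3),v=0.08,until_force=35)
    print(x,h,(get_ft_force()).round(1),w2e(get_tcp_pos()).round(2),get_grip_width()*88)
print(get_time())
snap("wrist","w6")
```

```text
bar end [ -15.44647295 -115.45528748   40.        ]
guide (60, 28) [-19.75421694  24.36625288  34.        ]
guide (40, 61) [-32.08615226  34.42576776  34.        ]
guide (56, 64) [-33.19719409  28.11471278  34.        ]
guide (204, 65) [-33.38343934 -32.30000623  34.        ]
guide (212, 61) [-31.85177133 -35.68007121  34.        ]
guide (188, 30) [-20.28920013 -26.79927588  34.        ]
tip [-35.12272283 -80.3160235   33.        ]
edge [array([ -25.1, -118. ,   30. ]), array([-146.3, -119.3,   30. ])]
-100 False [-6.2 -0.2  9.8] [-101.5   -79.97   61.55] 22.311432007512156
-80 False [-13.8   0.8  12.2] [-85.2  -79.81  60.48] 21.79305559158341
-60 False [-11.7  -0.1   7.9] [-65.19 -79.81  60.02] 21.871065148405243
-46 False [-3.6 -0.7 -6.5] [-48.22 -79.93  59.86] 21.845882642012363
13.3083
```

View pics/w6.png

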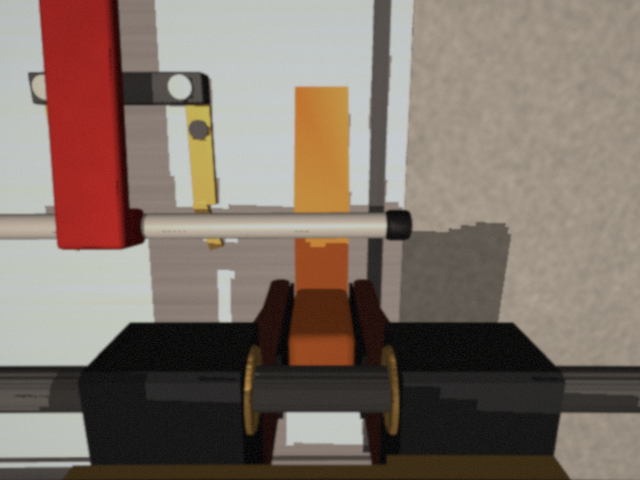

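Run:
```python
from h import *
p=w2e(get_tcp_pos())
h=movel(e2w(-40,-80,p[2]),v=0.08,until_force=30)
print(h,get_ft_force().round(1),w2e(get_tcp_pos()).round(2))
command_gripper(0.6)
print(get_ft_force().round(1))
q=get_tcp_pos()
movel([q[0],q[1],0.16],v=0.2)
print(get_time())
im,wp=snap("wrist","w7"); np.save("w7.npy",wp)
im,_=snap("side","s2"); cv2.imwrite("pics/c8.png",cv2.resize(cv2.imread("pics/s2.png")[170:310,260:400],None,fx=4.2,fy=4.2))
```

```text
False [-5.7 -1.1 -2.2] [-40.98 -80.    59.5 ]
[0.2 0.7 1.3]
14.925
```

View pics/w7.png

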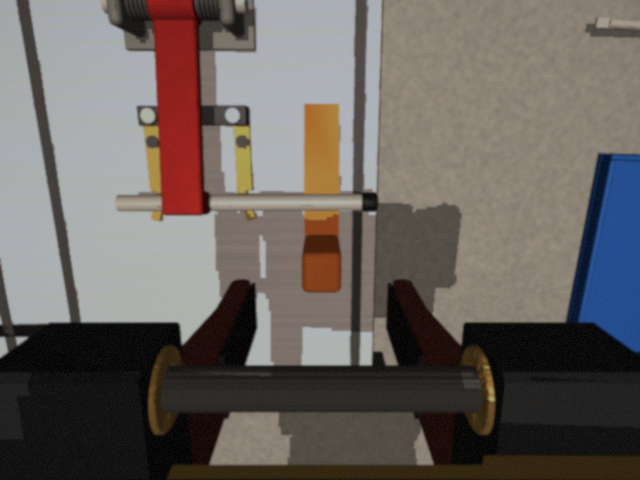

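View pics/c8.png

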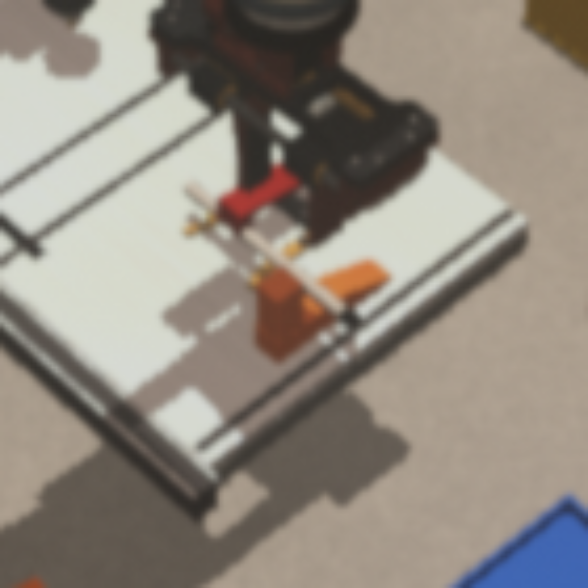

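Run:
```python
from h import *
wp=np.load("w7.npy")
print("tip",w2e(onplane("wrist",[(321.5,104)],.033,wp)[0]),"block rear top",w2e(onplane("wrist",[(322,291)],.095,wp)[0]))
py=0.061; c=np.array([.4022,-.2705]); g=c-0.035*np.array([np.cos(py),np.sin(py)])
move_pose([g[0],g[1],0.14],down(-np.pi/2+py))
im,wp=snap("wrist","w8"); np.save("w8.npy",wp); print(get_time(),get_tcp_pos(),get_joint_pos())
im=cv2.imread("pics/w8.png")
for k in comps(im,(100,110,40),(128,255,255),300):
    P=onplane("wrist",k,.012,wp); print(k.min(0),k.max(0),rect(P))
```

```text
tip [ 43.17357021 -80.61423354  33.        ] block rear top [-59.81111272 -80.87619042  95.        ]
16.4417 [ 0.36824383 -0.27243424  0.14007233] [-6.63026162e-01  3.09523330e-01  2.05136475e+00  1.89741022e-04
  7.80119187e-01  8.45586499e-01]
[290. 105.] [355. 252.] (array([ 0.40236026, -0.27147443]), 98.23007202148438, 42.243980407714844, np.float64(0.05783274017897))
[230.   0.] [436.  13.] (array([ 0.50861526, -0.27158658]), 124.79322052001953, 7.101539611816406, np.float64(-1.5109770348902956))
```

View pics/w8.png

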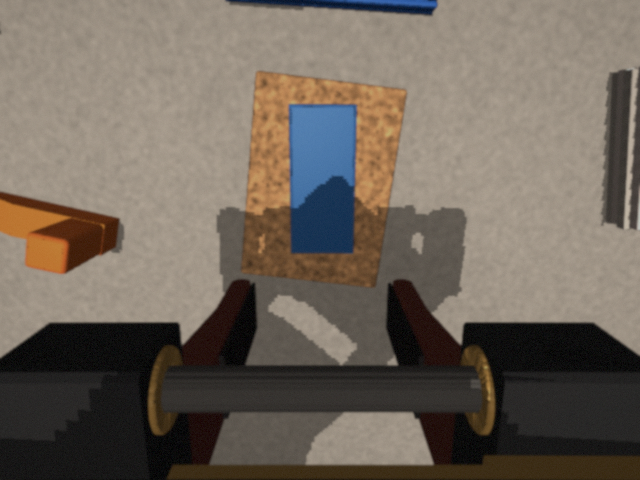

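Run:
```python
from h import *
py=0.058; c=np.array([.4024,-.2712]); g=c-0.035*np.array([np.cos(py),np.sin(py)])
Q=down(-np.pi/2+py)
movel([g[0],g[1],0.03],Q,v=0.15)
h=movel([g[0],g[1],0.0055],v=0.05,until_force=6)
print(h,get_tcp_pos(),get_ft_force())
command_gripper(0.0)
print(get_time(),get_grip_width()*88,get_ft_force())
q=get_tcp_pos()
movel([q[0],q[1],0.16],v=0.2)
im,wp=snap("wrist","w9"); np.save("w9.npy",wp); print(get_time(),get_grip_width()*88,get_ft_force())
```

```text
False [ 0.36731739 -0.27312241  0.00527458] [ 0.14789269 -0.00889818  0.19836312]
18.275 43.601148114525174 [-0.21252214  0.81254041 -0.82026554]
19.25 43.82817462768024 [ 0.12970134 -0.27775102 -0.62852741]
```

View pics/w9.png

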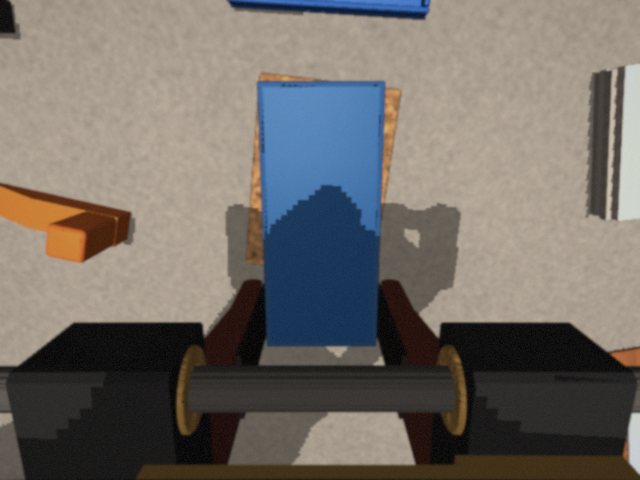

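Run:
```python
from h import *
wp=np.load("w9.npy"); z=wp[2,3]+.0067
P=onplane("wrist",[(258,83),(385,83),(378,346),(266,346)],z,wp)
print(np.round((np.c_[P,np.ones(4)]@np.linalg.inv(wp).T)[:,:3]*1000,1))
```

```text
[[-21.1 -83.9  -6.8]
 [ 22.  -83.9  -6.8]
 [ 23.   14.8  -6.7]
 [-21.6  14.8  -6.7]]
```

Run:
```python
from h import *
print("panel right edge bottom",w2e(onplane("side",[(180+213/3,110+375/3)],.03)[0]), "handle",w2e(onplane("side",[(222.9,182.5)],.148)[0]))
move_pose(e2w(-122,0,90),QE)
im,wp=snap("wrist","w10"); np.save("w10.npy",wp)
snap("side","s3"); cv2.imwrite("pics/c9.png",cv2.resize(cv2.imread("pics/s3.png")[150:310,200:400],None,fx=4,fy=3.7))
print(get_time(),w2e(get_tcp_pos()))
```

```text
panel right edge bottom [-163.19517853  108.11586665   30.        ] handle [-154.65648142  223.48257795  148.        ]
20.7917 [-121.96777552   -1.13063456   90.19151972]
```

View pics/w10.png

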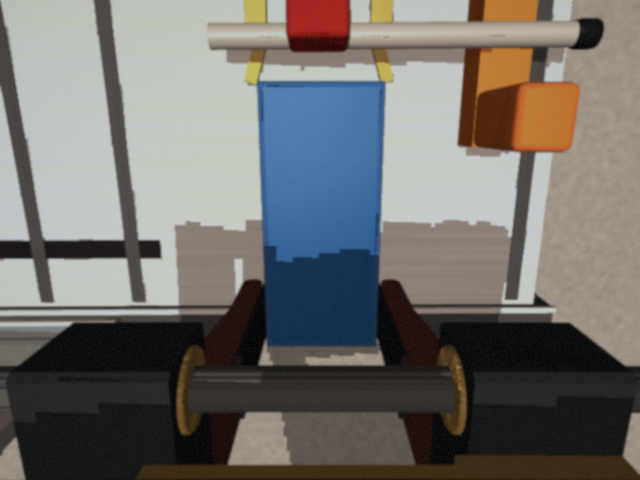

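View pics/c9.png

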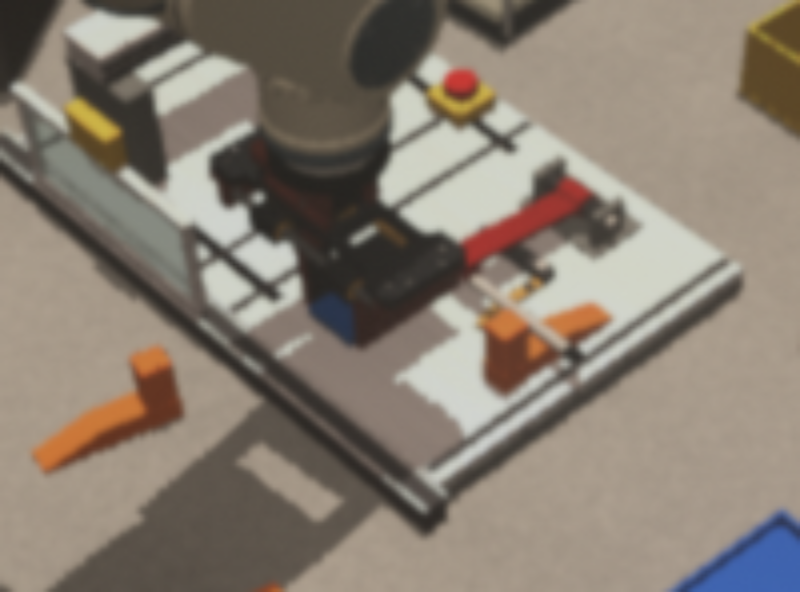

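Run:
```python
import cv2
im=cv2.imread("pics/w10.png")
cv2.imwrite("pics/c10.png",cv2.resize(im[0:110,200:440],None,fx=3.3,fy=4.5,interpolation=cv2.INTER_CUBIC))
```

```text
(no output)
```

View pics/c10.png

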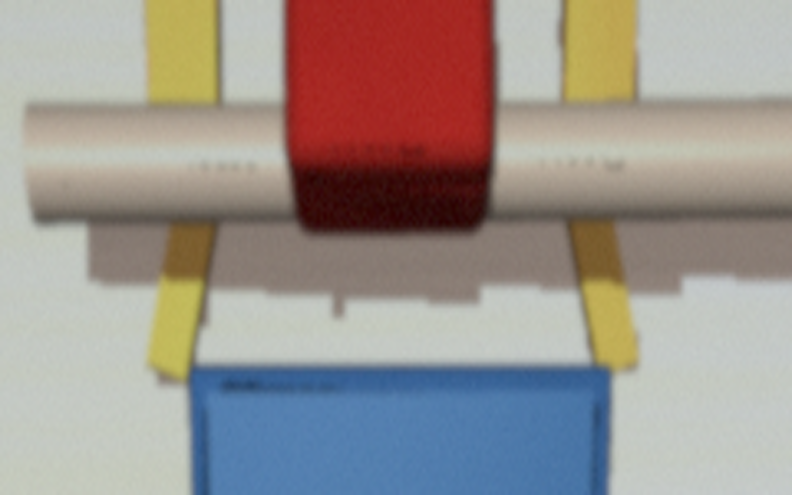

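Run:
```python
from h import *
wp=np.load("w10.npy")
a=[w2e(x) for x in onplane("wrist",[(266.1,20),(371.2,20),(257.6,82),(380.9,81)],.034,wp)]
print(np.round(a,1)); 
print("channel y",(a[0][1]+a[1][1])/2,(a[2][1]+a[3][1])/2)
P=[w2e(x) for x in onplane("wrist",[(257.5,82),(385,82)],wp[2,3]+.0067,wp)]; print(np.round(P,1))
P=[w2e(x) for x in onplane("wrist",[(266,346),(378,346)],wp[2,3]+.0067,wp)]; print(np.round(P,1))
```

```text
[[ -5.1  24.   34. ]
 [ -5.1 -24.3  34. ]
 [-31.9  29.   34. ]
 [-31.5 -29.7  34. ]]
channel y -0.1535314729283126 -0.37911452297207937
[[-37.9  20.3  96.7]
 [-37.9 -22.9  96.7]]
[[-136.9   20.7   96.7]
 [-136.9  -23.9   96.7]]
```

Run:
```python
from h import *
movel(e2w(-122,0.2,45),QE,v=0.1); print(w2e(get_tcp_pos()).round(2))
h=movel(e2w(-122,0.2,28),v=0.03,until_force=2)
p=w2e(get_tcp_pos()); print(h,p.round(2),get_ft_force().round(2))
z=p[2]+0.8
movel(e2w(-122,0.2,z),v=0.03)
for x in (-100,-70,-45):
    h=movel(e2w(x,0.2,z),v=0.08 if x<-70 else 0.05,until_force=9)
    print(x,h,w2e(get_tcp_pos()).round(2),get_ft_force().round(2))
    if h: break
print(get_time(),get_grip_width()*88)
im,wp=snap("wrist","w11"); np.save("w11.npy",wp)
```

```text
[-1.2194e+02  5.0000e-02  4.4970e+01]
True [-121.87    0.27   31.28] [-0.75 -0.36  0.73]
-100 False [-99.92   0.15  31.92] [-0.82 -0.49 -1.21]
-70 False [-70.34   0.15  31.9 ] [-0.23 -1.13 -1.19]
-45 True [-5.489e+01 -4.000e-02  3.135e+01] [-0.8  -0.91  0.74]
23.6833 43.37887503664113
```

View pics/w11.png

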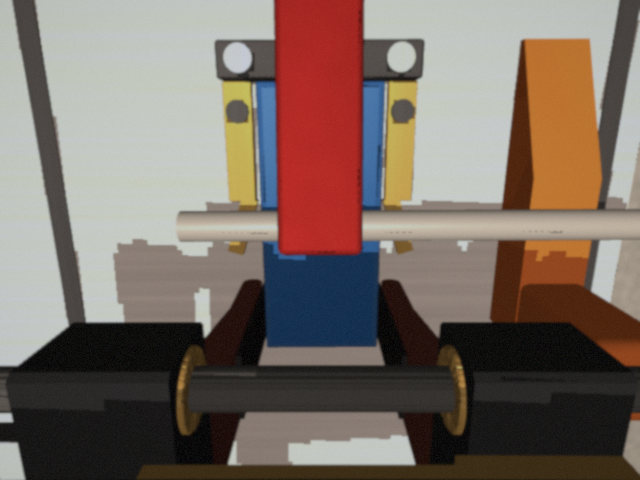

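Run:
```python
from h import *
command_gripper(0.6)
movel(e2w(-56,0,50),v=0.15)
movel(e2w(-92,0,50),v=0.25)
command_gripper(0.0)
movel(e2w(-92,-0.2,32.5),v=0.15)
h=movel(e2w(-70,-0.2,32.5),v=0.05,until_force=10)
print(h,w2e(get_tcp_pos()).round(2),get_ft_force().round(2))
movel(e2w(-92,0,50),v=0.25)
movel(e2w(-92,-30,120),v=0.25)
print(get_time())
im,wp=snap("wrist","w12"); np.save("w12.npy",wp)
```

```text
True [-81.06  -0.27  32.22] [-0.02 -0.65 -0.26]
26.9167
```

View pics/w12.png

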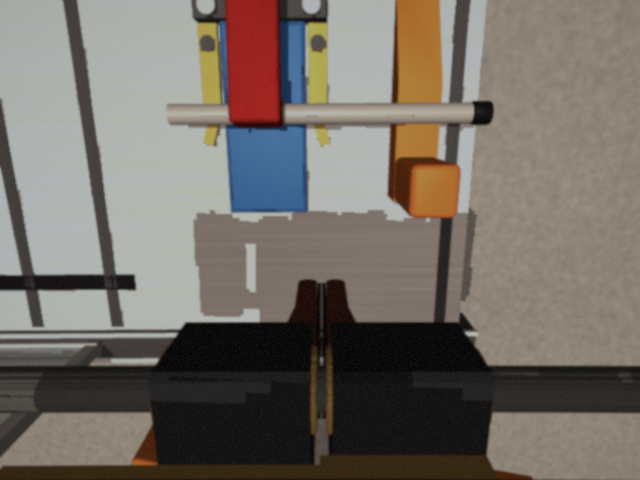

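Run:
```python
from h import *
wp=np.load("w12.npy")
print("plate rear",[w2e(x).round(1) for x in onplane("wrist",[(231,212),(307,212)],.038,wp)])
print("block top",[w2e(x).round(1) for x in onplane("wrist",[(413,165),(460,165),(457,217),(411,217)],.095,wp)])
im=cv2.imread("pics/w12.png"); cv2.imwrite("pics/c11.png",cv2.resize(im[0:60,180:340],None,fx=5,fy=5,interpolation=cv2.INTER_CUBIC))
```

```text
plate rear [array([-69.9,  21.1,  38. ]), array([-69.9, -22.6,  38. ])]
block top [array([-37.9, -70. ,  95. ]), array([-37.9, -90.1,  95. ]), array([-60.6, -90.7,  95. ]), array([-60.6, -70.4,  95. ])]
```

View pics/c11.png

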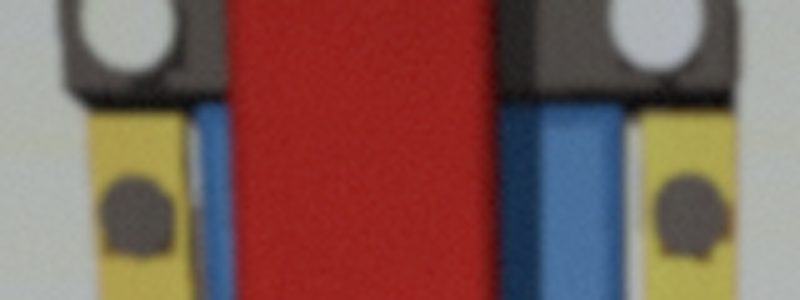

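Run:
```python
from h import *
command_gripper(0.55)
movel(e2w(-49,-80.3,110),v=0.25)
movel(e2w(-49,-80.3,59),v=0.12)
command_gripper(0.0)
print(get_grip_width()*88,get_ft_force().round(1),w2e(get_tcp_pos()).round(1))
movel(e2w(-95,-80.3,59),v=0.08); print(get_ft_force().round(1))
movel(e2w(-136,-80.3,59.3),v=0.1); print(get_ft_force().round(1),get_grip_width()*88,w2e(get_tcp_pos()).round(1))
im,wp=snap("wrist","w13"); np.save("w13.npy",wp)
print(get_time())
```

```text
21.791743292017856 [-0.5  1.7  4.4] [-48.7 -80.2  59.5]
[-1.4  0.1  9. ]
[-4.4 -0.4 11.4] 21.69983608288824 [-137.9  -80.3   59.5]
30.6917
```

View pics/w13.png

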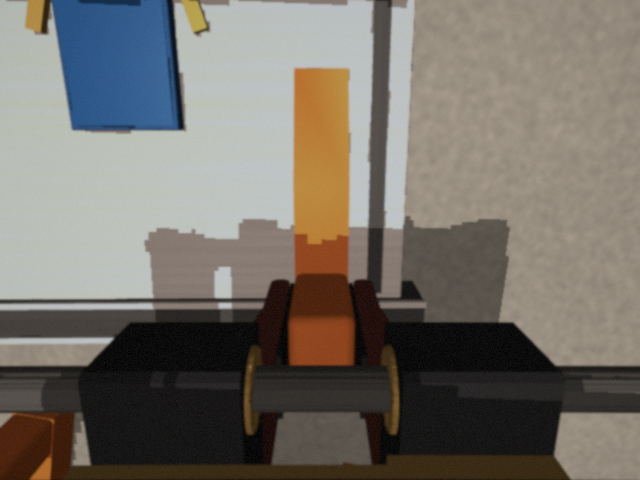

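Run:
```python
from h import *
p=get_tcp_pos()
movel([p[0],p[1],0.15],v=0.25)
Q=down(-np.pi/2)
move_pose([0.551,-0.268,0.12],Q)
movel([0.551,-0.268,0.045],Q,v=0.15)
h=movel([0.551,-0.268,0.025],v=0.03,until_force=2.5)
print(h,get_tcp_pos(),get_time())
command_gripper(0.6)
p=get_tcp_pos()
movel([p[0],p[1],0.18],v=0.25)
im,wp=snap("wrist","w14"); np.save("w14.npy",wp)
snap("side","s4"); print(get_time())
```

```text
True [ 0.55142979 -0.26826597  0.03327189] 33.3583
34.8667
```

View pics/w14.png

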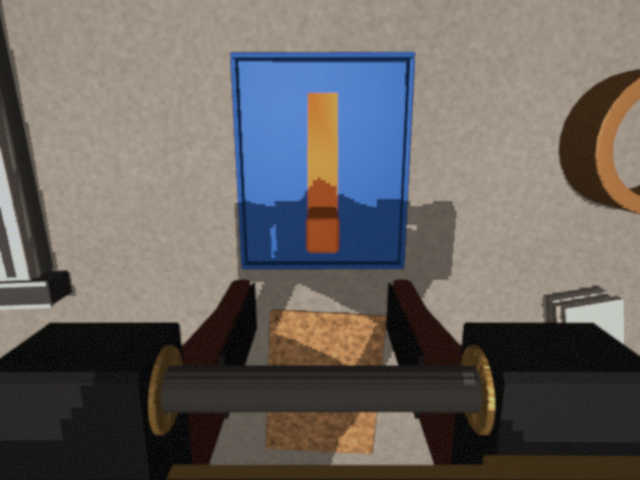

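View pics/s4.png

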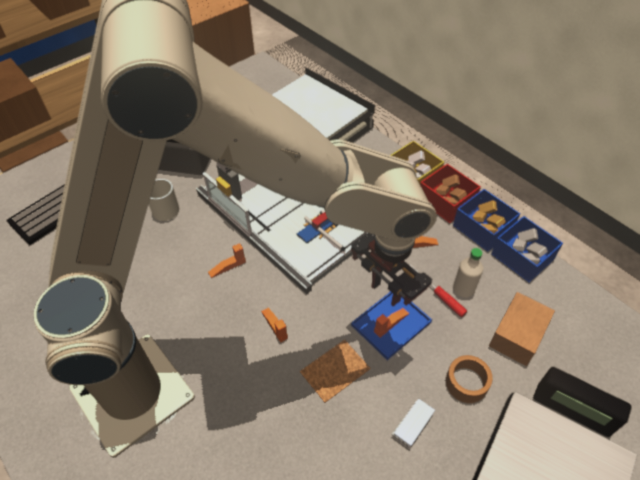

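Run:
```python
from h import *
command_gripper(0.0)
move_pose(e2w(-130,130,260),QE)
im,wp=snap("wrist","w15"); np.save("w15.npy",wp); print(get_time(),w2e(get_tcp_pos()))
```

```text
37.575 [-129.70674672  129.12162268  259.76018771]
```

View pics/w15.png

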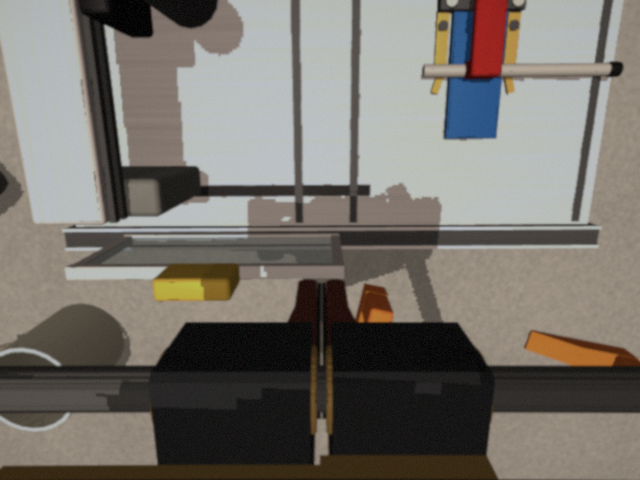

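Run:
```python
from h import *
wp=np.load("w15.npy")
print([w2e(x).round(1) for x in onplane("wrist",[(67,277),(344,277)],.129,wp)])
print([w2e(x).round(1) for x in onplane("wrist",[(154,290),(196,290),(175,300),(239,266)],.164,wp)])
print("bar",[w2e(x).round(1) for x in onplane("wrist",[(423,71),(622,69)],.048,wp)], "plate rear",[w2e(x).round(1) for x in onplane("wrist",[(446,139),(497,138)],.038,wp)])
im=cv2.imread("pics/w15.png"); cv2.imwrite("pics/c12.png",cv2.resize(im[230:310,50:360],None,fx=2.5,fy=4,interpolation=cv2.INTER_CUBIC))
cv2.imwrite("pics/c13.png",cv2.resize(im[0:150,400:640],None,fx=3.3,fy=3.3,interpolation=cv2.INTER_CUBIC))
```

```text
[array([-164. ,  310.7,  129. ]), array([-164.2,  112.4,  129. ])]
[array([-160.5,  235.2,  164. ]), array([-160.5,  208.5,  164. ]), array([-167.3,  222.5,  164. ]), array([-144.5,  180.4,  164. ])]
bar [array([-16.4,  46.1,  48. ]), array([ -15.4, -114.2,   48. ])] plate rear [array([-70.2,  20.6,  38. ]), array([-69.5, -23.3,  38. ])]
```

View pics/c12.png

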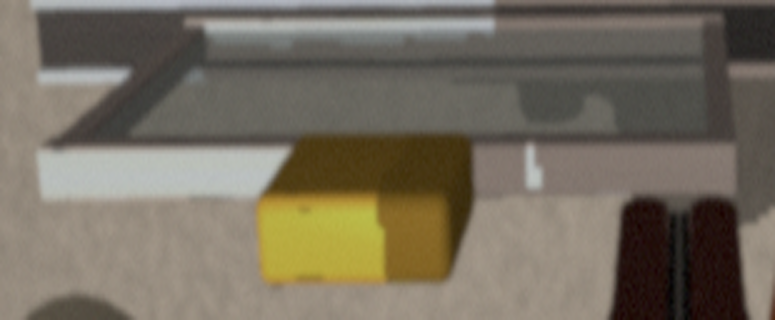

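View pics/c13.png

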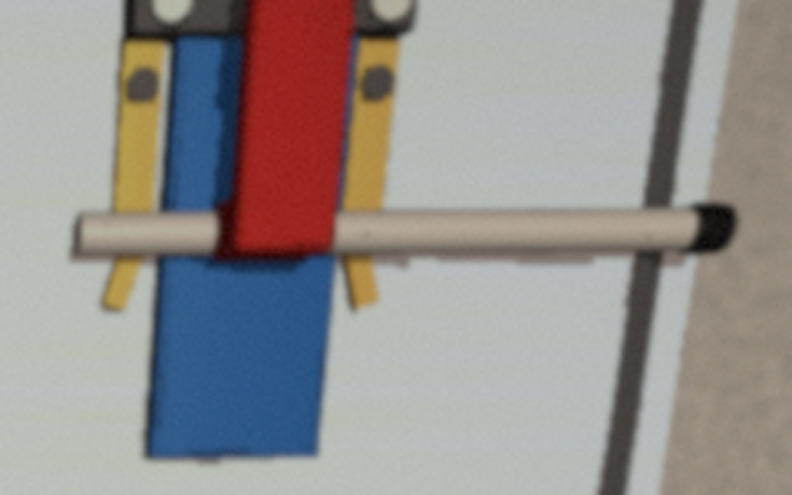

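Run:
```python
from h import *
movel(e2w(-161,264,240),v=0.3)
h=movel(e2w(-161,264,146),v=0.15,until_force=6); print(h)
h=movel(e2w(-161,245,146),v=0.05,until_force=6);print(h,get_ft_force().round(1))
h=movel(e2w(-161,50,146),v=0.1,until_force=10);print(h,w2e(get_tcp_pos()).round(1),get_ft_force().round(1))
h=movel(e2w(-161,28,146),v=0.04,until_force=9);print(h,w2e(get_tcp_pos()).round(1),get_ft_force().round(1),get_time())
movel(e2w(-161,60,146),v=0.2)
movel(e2w(-161,60,240),v=0.25)
movel(e2w(-140,60,290),v=0.25)
im,wp=snap("wrist","w16"); np.save("w16.npy",wp); snap("side","s5");snap("scene","sc5"); print(get_time())
```

```text
False
False [-0.8 -0.6  0.5]
False [-161.3   50.1  145.8] [ 0.  -0.2  0.4]
False [-160.8   27.7  146.1] [-0.4  1.1 -0.6] 42.3
43.65
```

View pics/w16.png

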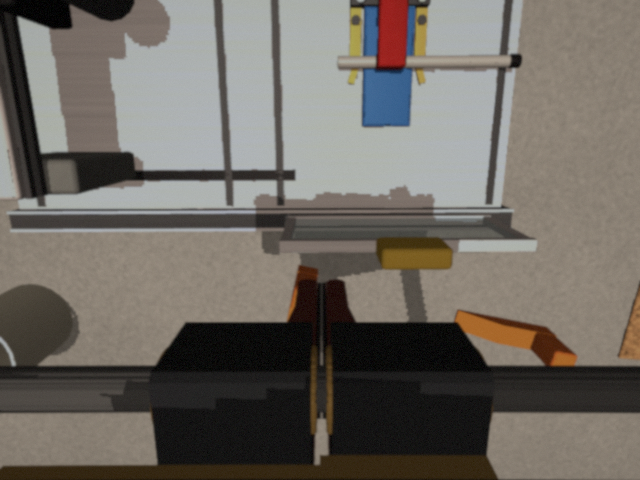

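View pics/sc5.png

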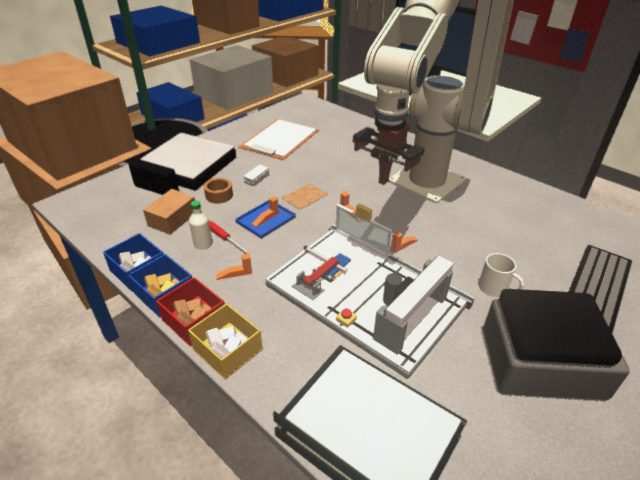

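View pics/s5.png

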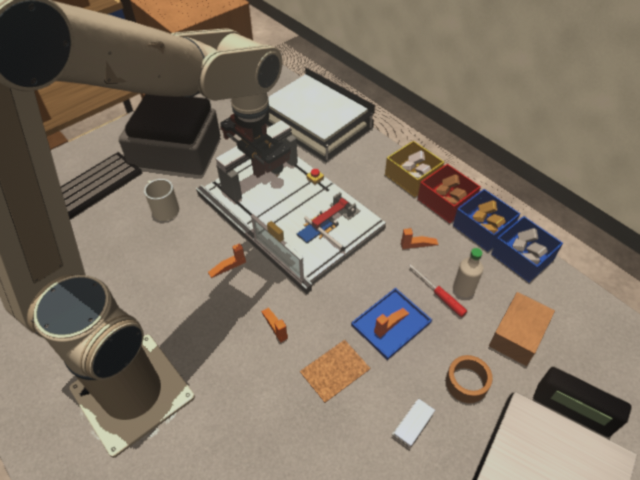

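Run:
```python
from h import *
wp=np.load("w16.npy")
print([w2e(x).round(1) for x in onplane("wrist",[(280,250),(536,249)],.129,wp)])
print([w2e(x).round(1) for x in onplane("wrist",[(379,268),(451,268)],.164,wp)])
```

```text
[array([-163. ,   91.2,  129. ]), array([-162.2, -107.2,  129. ])]
[array([-166.1,   18.7,  164. ]), array([-166.1,  -31.6,  164. ])]
```

The guard's grip is now centred near y≈-7 mm and I felt no end stop (only about 1 N). I'll keep pushing gently until one is felt.

Run:
```python
from h import *
movel(e2w(-161,60,240),v=0.3)
movel(e2w(-161,50,146),v=0.2)
movel(e2w(-161,30,146),v=0.1)
f0=get_ft_force()
y=30
while y>0:
    y-=3
    h=movel(e2w(-161,y,146),v=0.04,until_force=8)
    f=get_ft_force(); print(y,h,w2e(get_tcp_pos()).round(1)[1],f.round(1))
    if h or abs(f[1]-f0[1])>6: break
print(get_time())
snap("wrist","w17")
```

```text
27 False 27.1 [0.2 0.1 0.1]
24 False 24.0 [ 0.9  0.6 -0.1]
21 False 20.8 [-0.9  0.9 -0.3]
18 False 17.7 [ 0.6 -0.1 -1. ]
15 False 14.8 [-0.6 -0.5  1. ]
12 False 13.9 [-1.7 13.9 -1. ]
46.4583
```

View pics/w17.png

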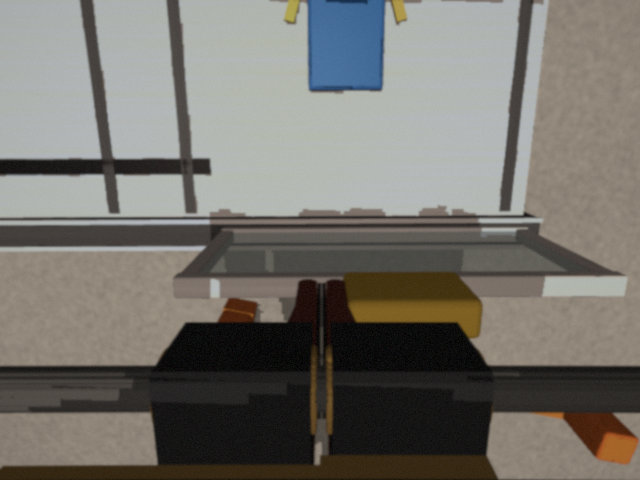

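A firm stop (14 N) was felt at TCP y≈14 mm, so the guard is fully shut. I'll retract and make the last checks.

Run:
```python
from h import *
movel(e2w(-161,45,146),v=0.2)
movel(e2w(-161,45,240),v=0.25)
movel(e2w(-140,45,300),v=0.25)
im,wp=snap("wrist","w18"); np.save("w18.npy",wp); snap("side","s6"); print(get_time(),get_ft_force().round(1))
a=cv2.imread("pics/w18.png");b=cv2.imread("pics/s6.png")[170:400,190:450]
cv2.imwrite("pics/c14.png",cv2.resize(b,None,fx=3,fy=2.6,interpolation=cv2.INTER_CUBIC))
```

```text
47.8583 [-0.   0.4 -0. ]
```

View pics/w18.png

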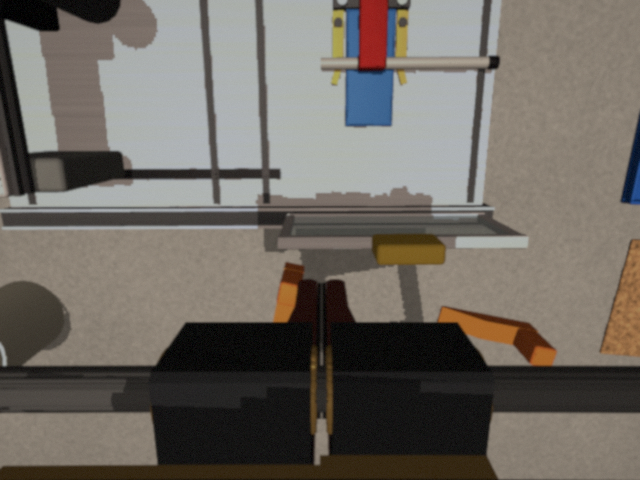

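View pics/c14.png

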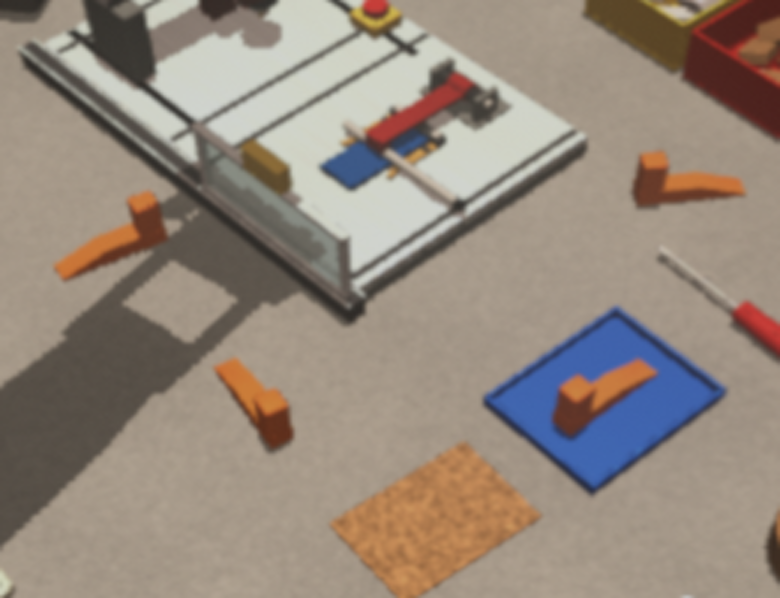

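Run:
```python
from h import *
wp=np.load("w18.npy"); print(w2e(wp[:3,3]))
print([w2e(x).round(1) for x in onplane("wrist",[(278,246),(527,245)],.129,wp)])
print([w2e(x).round(1) for x in onplane("wrist",[(375,264),(444,263)],.164,wp)])
print("plate rear",[w2e(x).round(1) for x in onplane("wrist",[(346,125),(392,126)],.038,wp)])
```

```text
[-140.34233809   44.64065229  298.90345194]
[array([-162.7,   78.6,  129. ]), array([-161.9, -119.8,  129. ])]
[array([-166.6,    5.3,  164. ]), array([-165.8,  -44.5,  164. ])]
plate rear [array([-69.2,  20.6,  38. ]), array([-70.1, -23. ,  38. ])]
```

Run:
```python
from station import *
job_done(); print(get_time())
```

```text
the job is handed in; nothing more can be done
the job is handed in; nothing more can be done
```

The job is done and handed in at about 48 s, all steps in the order you asked.

- **Wedge in:** I took the wedge from the tray, the one farthest to the robot's right, and pushed it tip first under the bar. It slipped a few millimetres in the jaws, so I pushed about 6 mm further. The bar then rested near the middle of the flat top and stayed open when I let go.
- **Blank:** I slid it between the guides until the stop stopped it, then pushed it again from behind with the fingers shut. The last picture puts its rear edge at x ≈ -70 mm, which is fully home, with about 2 mm clearance to the guides on each side.
- **Wedge out:** I drew it out, and the bar came down on the blank. The wedge stands on its base, near the middle of its tray.
- **Guard:** I pushed it shut until it met a firm stop (about 14 N).
- **Other things:** in the last pictures the other things on the bench look unmoved, and the arm was touching nothing (forces about 0).

**One disagreement:** I expected the shut guard's grip to be centred at y = 0. My first push left it near -7 mm with no stop felt, and the stop came at about -20 mm. I took that stop as fully shut; the panel still covers the channel.

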